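# Put the paints away in their matching holders

## Robot

A 6-joint arm with a two-finger parallel gripper is mounted at the origin on the work surface. World frame = base frame: x ahead of the robot, y to its left, z up, the work surface at z = 0. Lengths are in m, angles in rad, forces in N, time in s.
With the tool pointing down it reaches from about 0.35 to 0.85 m from the base axis. Payload 8.1 kg.
Tool frame: the origin (TCP) lies at the very end of the fingers, on their centre line; the grasp point (between the pads) lies 19 mm behind it; z points along the fingers, y is the line along which they close (so a half turn about z gives the same grasp; the last joint's range is limited). The gripper opens to 93 mm and grips with 3 to 60 N. Pads are 15 mm wide; open, the fingers measure 128 mm over their backs; the gripper's body (75 mm by 188 mm) begins 65 mm behind the grasp point.
Start: joints at [-1.231, 0.13, 1.488, -0, 1.523, -0.085], TCP at [0.247, -0.547, 0.219] pointing down, gripper open.
Joint ranges: [-2.96, 2.96], [-0.89, 2.26], [0.02, 2.5], [-1.34, 4.48], [0, 2.73], [-2.66, 2.66]. Speed limits (rad/s): [2.39, 2.39, 2.79, 3.14, 3.14, 3.14].

## Interface

Orientations are given as a rotation vector (axis times angle).
In Python, from plant import monitor, eyes, ticket gives the robot as it stands.
- The arm moves only by the tool arm_command, never from a script. Its argument "deltas" is a list that holds one entry, the list of rows, each a list of 6 numbers: the shift along the world's x, y, z in cm, then the turn, a rotation vector about the world's x, y, z in degrees. In form: [[[tx, ty, tz, rx, ry, rz], ...]]. A call has 1 to 12 rows; each row shifts and turns the commanded pose from where the row before left it; what a row does not reach is not made up. A row lasts 1/12 s, in which the tool goes at most 41.7 mm and 7.16 degrees, less where a joint would pass 70% of its speed; a pose out of reach is approached as far as the arm can. A call is refused whole if a number of a shift passes 4.17 or a number of a turn 7.16, either way. A call with a gripper value outside its range is refused whole. "gripper" is the opening, from -1 (shut) to 1 (fully open), set as the call begins (left out, the last holds). The fingers move at their own pace and stop on an object; "squeeze" is the grip in N (left out, the last holds). Time passes only in rows, so rows that do not move let the fingers close. It gives the time, the measured TCP pose, the force, the opening and the grip force at its end, in the units of the state.
- monitor.read_state(): the state, without advancing time (a new reading comes with each control period).
- eyes.read_camera(name): name is "scene" or "top"; returns the picture (384x512x3 uint8, blue, green, red); there is no depth.
- eyes.camera_model(name): a dict with "fx", "fy", "cx", "cy" (pixels), "k1" (the pictures are not rectified: a ray, as slopes to the right and down, at radius r is drawn at 1 + k1 r^2 times it, then the intrinsics apply), "rvec" (rotation vector, rad) and "tvec" (3), from world to camera coordinates, as OpenCV has them. Camera axes: x right, y down, z forward; pixel columns grow to the right and rows downward; lengths in m; the calibration is good to about 2 mm. A picture is of the moment at which its call begins. camera_model takes no time and is no camera call.
- ticket.close_job(): hands the job in; it is judged then, once.
The state is a dict: "t": time; "q": joint angles; "dq": joint speeds; "joint_torque": joint torques, N m; "tool_pos": TCP position; "orientation": TCP orientation; "force": force on the tool from outside, world axes, zero at the start; "wrist_torque": the same for the moment, N m; "opening": finger opening in m; "gripper_force": force on a finger pad.
Only numpy, scipy, OpenCV 4.12 (cv2) and the standard library are available. Lean on these libraries where they do the work, as an engineer would, in place of code of your own. Each camera call takes 0.05 s, during which the arm holds its last target. There are 200 camera calls.

## Task

Put the four paints away: stand each one upright in the well of the wooden holder that matches it, the holder of its own colour and its own size (the slim dropper bottles go in the small holders, the squat pots in the large ones). Set them down rather than drop them, don't knock any over, and leave the rinse cup and the miniature where they are.

Things in the scene. Friction and masses are not known exactly. Their poses are not given: they have to be found in the camera images.
- red_dropper: tall slim red dropper bottle of paint, loose, standing upright: red body 28 mm across from its foot to 52 mm up with a pale paper label, then a narrower red cap (19 mm across, tapering) to 80 mm. Origin: centre of its underside; z up along its axis. 25 to 50 g. Belongs in the red small holder.
- red_pot: squat round paint pot with a red lid, loose, standing upright: 46 mm across, 46 mm tall, lower 28 mm white, upper 18 mm the red lid (fixed). Origin: centre of its underside; z up along its axis. 40 to 80 g. Belongs in the red large holder.
- red_small_holder: small square light-wood holder block, 60 x 60 mm, 18 mm high, fixed to the bench, with an open round well 44 mm across in its middle whose floor is painted red and red dots on its corners; the well's floor is 6 mm above the bench (12 mm deep). Origin: centre of its underside, below the middle of the well; z up, x and y along its sides.
- red_large_holder: large square light-wood holder block, 84 x 84 mm, 18 mm high, fixed to the bench, with an open round well 64 mm across in its middle whose floor is painted red and red dots on its corners; the well's floor is 6 mm above the bench (12 mm deep). Origin: centre of its underside, below the middle of the well; z up, x and y along its sides.
- blue_dropper: tall slim blue dropper bottle of paint, loose, standing upright: blue body 28 mm across from its foot to 52 mm up with a pale paper label, then a narrower blue cap (19 mm across, tapering) to 80 mm. Origin: centre of its underside; z up along its axis. 25 to 50 g. Belongs in the blue small holder.
- blue_pot: squat round paint pot with a blue lid, loose, standing upright: 46 mm across, 46 mm tall, lower 28 mm white, upper 18 mm the blue lid (fixed). Origin: centre of its underside; z up along its axis. 40 to 80 g. Belongs in the blue large holder.
- blue_small_holder: small square light-wood holder block, 60 x 60 mm, 18 mm high, fixed to the bench, with an open round well 44 mm across in its middle whose floor is painted blue and blue dots on its corners; the well's floor is 6 mm above the bench (12 mm deep). Origin: centre of its underside, below the middle of the well; z up, x and y along its sides.
- blue_large_holder: large square light-wood holder block, 84 x 84 mm, 18 mm high, fixed to the bench, with an open round well 64 mm across in its middle whose floor is painted blue and blue dots on its corners; the well's floor is 6 mm above the bench (12 mm deep). Origin: centre of its underside, below the middle of the well; z up, x and y along its sides.
- rinse_cup: white ceramic rinse cup, empty, 74 mm across the rim, 85 mm tall, standing at the robot's right beside the work; a bystander to leave alone. Origin: centre of its underside.
- figure: painted miniature soldier in green and grey on a round black base 50 mm across, 62 mm tall, standing at the robot's left beside the work; a bystander to leave alone. Origin: centre of its underside.
Things that resemble listed ones, but are neither listed nor needed, are in the scene too. Leave any orange look-alike of the red_dropper alone. Leave any orange look-alike of the blue_dropper alone.

How it is judged:
At the end, for the whole second after the job is handed in: Each of the four paints stands on the floor of the well of its own holder (red dropper: red small, blue dropper: blue small, red pot: red large, blue pot: blue large): underside 3 to 9 mm above the holder's underside, within 11 mm of its middle, within 0.1 rad of upright, let go and at rest (horizontal distance between red_dropper and red_small_holder below 0.011 m and z of red_dropper in the frame of red_small_holder between 0.003 and 0.009 m and angle between each of red_dropper, blue_dropper, red_pot, blue_pot's own z axis and vertical below 0.1 rad and linear speed of each of red_dropper, blue_dropper, red_pot, blue_pot below 0.02 m/s and horizontal distance between blue_dropper and blue_small_holder below 0.011 m and z of blue_dropper in the frame of blue_small_holder between 0.003 and 0.009 m and horizontal distance between red_pot and red_large_holder below 0.011 m and z of red_pot in the frame of red_large_holder between 0.003 and 0.009 m and horizontal distance between blue_pot and blue_large_holder below 0.011 m and z of blue_pot in the frame of blue_large_holder between 0.003 and 0.009 m); the robot touches nothing.
It fails at once if a paint is knocked over or laid down (tilted more than 1 rad) (angle between any of red_dropper, blue_dropper, red_pot, blue_pot's own z axis and vertical above 1 rad).
It fails at once if a paint is dropped or thrown (faster than 0.7 m/s, as after a fall of 25 mm, with the fingers off it) ((linear speed of red_dropper above 0.7 m/s and contact force between red_dropper and the fingers below 0.05 N) or (linear speed of blue_dropper above 0.7 m/s and contact force between blue_dropper and the fingers below 0.05 N) or (linear speed of red_pot above 0.7 m/s and contact force between red_pot and the fingers below 0.05 N) or (linear speed of blue_pot above 0.7 m/s and contact force between blue_pot and the fingers below 0.05 N)).
It fails at once if the rinse cup is moved more than 20 mm (distance of rinse_cup from where it was at the start of the episode above 0.02 m).
It fails at once if the miniature is moved more than 20 mm (distance of figure from where it was at the start of the episode above 0.02 m).
It also fails if it takes over 112 s, if anything falls off the work surface, if the arm or the gripper's body presses on something with over 40 N, if the wrist force passes 120 N, or if a joint passes its speed limit or range.

## Working session

There is one attempt and no reset: what is moved stays moved. The work goes in short steps, Python scripts to look and compute and a tool call to move; the robot and the scene stay as the last step left them, time stands still between calls to the robot, and variables do not carry over. Pictures are saved under pics/ and viewed, at most 14 in all, crops included, and the job is handed in when it is done.

Besides the shell and the picture viewer there is one more tool, called after "Emit:" as a command line: name --argument value ..., lists and objects as JSON in quotes. arm_command: Moves the arm, as the interface text tells. Its arguments: {"type":"object","properties":{"deltas":{"type":"array"},"gripper":{"type":"number"},"squeeze":{"type":"number"}},"required":["deltas"]}

```bash
ls; mkdir -p pics; python3 - <<'E'
from plant import monitor,eyes
import cv2
s=monitor.read_state();print(s['t'],s['tool_pos'],s['orientation'],s['opening'])
for n in('scene','top'):
    cv2.imwrite(f'pics/{n}0.png',eyes.read_camera(n));print(n,eyes.camera_model(n))
E
```

```text
pics
0.0 [ 0.24710352 -0.54613141  0.2175963 ] [-3.06924883e+00 -6.61900976e-01  3.86285875e-04] 0.09317178987477454
scene {'fx': 443.50822347404625, 'fy': 443.50822347404625, 'cx': 252.5667392626861, 'cy': 185.3817748902735, 'k1': 0.005562110119901416, 'rvec': array([ 1.85382472,  1.13102499, -0.64092164]), 'tvec': array([-0.24101259, -0.20115034,  1.64285221])}
top {'fx': 443.86988615632856, 'fy': 443.86988615632856, 'cx': 257.29416886357996, 'cy': 203.79574560576427, 'k1': 0.05799696735825413, 'rvec': array([ 2.13508818, -2.18857034,  0.11907128]), 'tvec': array([0.02262057, 0.56873322, 1.21344632])}
```

View pics/scene0.png

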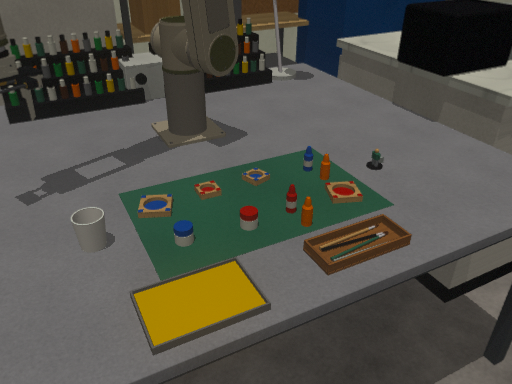

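View pics/top0.png

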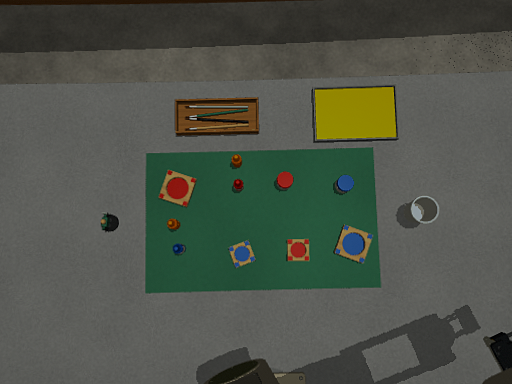

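The top view shows these pixel positions:

| Item | Top-view pixels |
|---|---|
| red pot | (285,181) |
| blue pot | (345,184) |
| red large holder | (177,188) |
| blue large holder | (353,244) |
| blue small holder | (242,253) |
| red small holder | (298,250) |
| cup | (425,210) |
| figure | (110,222) |

Dropper candidates in the top view are (238,185) dark red, (236,160) orange, (173,224) orange and (179,249) blue. In the scene view the same four are (291,200), (307,212), (325,168) and (308,160). By colour, (238,185) should be the red dropper and (179,249) the blue one. I'll confirm this in a crop while measuring.

```bash
cat > h.py <<'E'
import numpy as np,cv2
from plant import eyes
from scipy.optimize import least_squares
M={n:eyes.camera_model(n) for n in('scene','top')}
def proj(n,P):
    m=M[n];K=np.array([[m['fx'],0,m['cx']],[0,m['fy'],m['cy']],[0,0,1]])
    return cv2.projectPoints(np.float64(P).reshape(-1,1,3),m['rvec'],m['tvec'],K,np.array([m['k1'],0,0,0,0]))[0][:,0]
def stats(pts):
    h=cv2.convexHull(np.float32(pts));m=cv2.moments(h);return np.array([m['m10']/m['m00'],m['m01']/m['m00']]),m['m00']
def blob(im,col,seed,r=14):
    hsv=cv2.cvtColor(im,cv2.COLOR_BGR2HSV).astype(int);H,S,V=hsv[...,0],hsv[...,1],hsv[...,2]
    k=((H<5)|(H>172)) if col=='red' else ((H>104)&(H<130))
    k=(k&(S>140)&(V>45)).astype(np.uint8)
    n,l,st,c=cv2.connectedComponentsWithStats(k,connectivity=8)
    keep=[i for i in range(1,n) if st[i,4]>=4 and np.hypot(*(c[i]-seed))<r]
    ys,xs=np.nonzero(np.isin(l,keep))
    c=np.array([[x+a,y+b] for x,y in zip(xs,ys) for a in(-.5,.5) for b in(-.5,.5)])
    return stats(c)
def rings(L):
    t=np.linspace(0,2*np.pi,40)
    return np.vstack([np.c_[r*np.cos(t),r*np.sin(t),0*t+z] for r,z in L])
MODEL={'dropper':rings([(.014,0),(.014,.052),(.0095,.055),(.006,.08)]),'pot':rings([(.023,.028),(.023,.046)]),
 'small':rings([(.022,.006)]),'large':rings([(.032,.006)])}
def locate(ims,col,kind,seeds,r):
    ob={n:blob(ims[n],col,seeds[n],r) for n in seeds}
    f=lambda p:np.concatenate([stats(proj(n,MODEL[kind]+p))[0]-ob[n][0] for n in ob])
    s=least_squares(f,[.5,0,0]);
    ar=[round(ob[n][1]/stats(proj(n,MODEL[kind]+s.x))[1],2) for n in ob]
    return s.x,s.fun,ar
E
cat > m.py <<'E'
from h import *
ims={n:cv2.imread(f'pics/{n}0.png') for n in M}
T={('red','dropper'):((238,185),(291,200)),('blue','dropper'):((179,249),(308,160)),
('red','pot'):((285,181),(249,214)),('blue','pot'):((345,184),(183,229)),
('red','small'):((298,250),(207,189)),('blue','small'):((242,253),(256,176)),
('red','large'):((177,188),(344,190)),('blue','large'):((353,244),(156,205))}
for (c,k),(a,b) in T.items():
    x,f,ar=locate(ims,c,k,{'top':a,'scene':b},12 if k in('dropper','pot') else 6)
    print(c,k,x.round(4),'res',f.round(2),'area',ar)
t=ims['top'][140:265,155:255];s=ims['scene'][140:235,275:340]
cv2.imwrite('pics/crop.png',np.hstack([cv2.resize(t,(400,500),interpolation=2),cv2.resize(s,(342,500),interpolation=2)]))
E
python3 m.py
```

```text
red dropper [0.6269 0.0616 0.0022] res [ 0.09  0.06  0.1  -0.01] area [0.71, 0.93]
blue dropper [0.4505 0.2322 0.0014] res [ 0.2   0.11  0.32 -0.02] area [0.73, 0.93]
red pot [ 0.6352 -0.069   0.002 ] res [-0.15 -0.1  -0.13 -0.01] area [0.98, 0.92]
blue pot [ 0.6218 -0.2376  0.0037] res [-0.33 -0.13 -0.39 -0.12] area [0.91, 0.9]
red small [ 0.4388 -0.1026  0.0047] res [ 0.34  0.16  0.42 -0.03] area [0.91, 0.65]
blue small [0.4319 0.0565 0.0047] res [-0.02 -0.   -0.02  0.  ] area [0.91, 0.6]
red large [0.6227 0.2363 0.0076] res [-0.04 -0.04 -0.05  0.01] area [0.93, 0.62]
blue large [ 0.4528 -0.2565  0.008 ] res [-0.29 -0.08 -0.28 -0.01] area [0.94, 0.6]
```

View pics/crop.png

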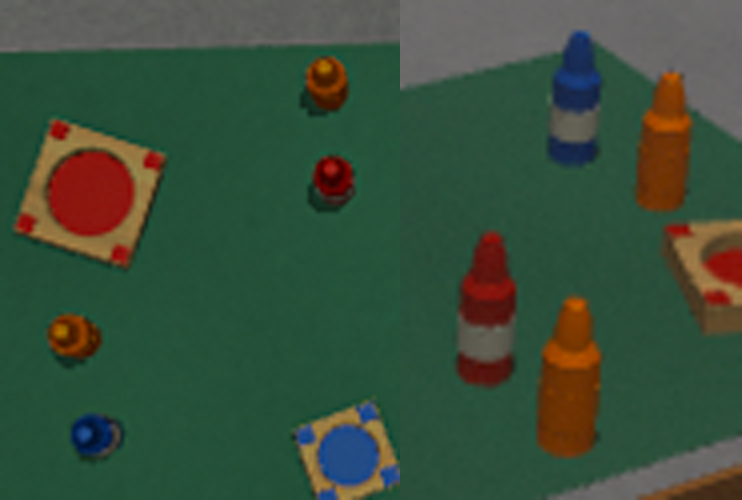

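The crop confirms it: (238,185) is red with a pale label and (179,249) is blue with a label. The two orange ones have no label. The well walls and the labels bias the blobs, so I'll refine each view separately at the confirmed heights.

```bash
cat >> m.py <<'E'
print()
for (c,k),(a,b) in T.items():
    r=12 if k in('dropper','pot') else 6
    for n,sd in(('top',a),('scene',b)):
        o=blob(ims[n],c,sd,r)[0]
        f=lambda p:stats(proj(n,MODEL[k]+[p[0],p[1],0]))[0]-o
        print(c,k,n,least_squares(f,[.5,0]).x.round(4))
# droppers/orange: hue-agnostic silhouette (not green) tops
for nm,a,b in(('orangeA',(236,160),(307,212)),('orangeB',(173,224),(325,168))):
    o={}
    for n,sd in(('top',a),('scene',b)):
        h=cv2.cvtColor(ims[n],cv2.COLOR_BGR2HSV);k=((h[...,0]>=5)&(h[...,0]<20)&(h[...,1]>190)&(h[...,2]>60)).astype(np.uint8)
        N,l,st,ce=cv2.connectedComponentsWithStats(k);i=min(range(1,N),key=lambda i:np.hypot(*(ce[i]-sd))+(99 if st[i,4]<20 else 0))
        o[n]=stats(np.argwhere(l==i)[:,::-1])[0]
    f=lambda p:np.concatenate([stats(proj(n,MODEL['dropper']+p))[0]-o[n] for n in o])
    print(nm,least_squares(f,[.5,0,0]).x.round(3))
# holder top corners dots (z=18) from top view
for c,k in T:
    if k in('small','large'):
        sd=T[c,k][0];h=cv2.cvtColor(ims['top'],cv2.COLOR_BGR2HSV).astype(int);w=np.hypot(*(np.indices(h.shape[:2])[::-1]-np.array(sd)[:,None,None]))<(18 if k=='small' else 26)
        g=(w&((h[...,0]<35)|(h[...,0]>100))&(h[...,2]>60)&(h[...,1]>60)).astype(np.uint8)
        cs=max(cv2.findContours(g,0,1)[0],key=cv2.contourArea);R=cv2.minAreaRect(cs);o=np.array(R[0])
        f=lambda p:proj('top',[[p[0],p[1],.018]])[0]-o
        print(c,k,'block rect',least_squares(f,[.5,0]).x.round(4),np.round(R[1],1),round(R[2]))
E
python3 m.py|sed 1,9d
```

```text
red dropper top [0.6274 0.0619]
red dropper scene [0.6266 0.0624]
blue dropper top [0.4509 0.233 ]
blue dropper scene [0.4474 0.2334]
red pot top [ 0.6352 -0.0696]
red pot scene [ 0.6327 -0.0674]
blue pot top [ 0.622  -0.2392]
blue pot scene [ 0.6178 -0.2354]
red small top [ 0.4393 -0.102 ]
red small scene [ 0.431  -0.1009]
blue small top [0.4319 0.0566]
blue small scene [0.4246 0.0604]
red large top [0.6237 0.2375]
red large scene [0.613  0.2449]
blue large top [ 0.4527 -0.2589]
blue large scene [ 0.4407 -0.253 ]
orangeA [ 0.682  0.117 -0.279]
orangeB [0.52  0.245 0.001]
red small block rect [ 0.4391 -0.1009] [21. 21.] 90
blue small block rect [0.4314 0.0565] [22.  21.9] 70
red large block rect [0.6222 0.2362] [30.7 30. ] 18
blue large block rect [ 0.4523 -0.2571] [31.  30.8] 19
```

All the fits agree to within a few mm, with bases at z≈0 and the block sizes matching.

| Item | x (m) | y (m) |
|---|---|---|
| red dropper | 0.627 | 0.062 |
| blue dropper | 0.450 | 0.233 |
| red pot | 0.635 | -0.069 |
| blue pot | 0.621 | -0.238 |
| red small holder | 0.439 | -0.101 |
| blue small holder | 0.432 | 0.0565 |
| red large holder | 0.6225 | 0.237 |
| blue large holder | 0.4525 | -0.258 |

I'll start with the blue pot.

Emit:
arm_command --deltas '[[[1.5,1.2,0,0,0,-2.3],[2.5,2.1,0,0,0,-2.2],[3.1,2.6,0,0,0,-2.2],[3.2,2.6,0,0,0,-2.2],[3.2,2.6,0,0,0,-2.2],[3.2,2.6,0,0,0,-2.2],[3.2,2.6,0,0,0,-2.2],[3.2,2.6,0,0,0,-2.2],[3.2,2.6,0,0,0,-2.2],[3.2,2.6,0,0,0,-2.2],[3.2,2.6,0,0,0,-2.2],[3.2,2.6,0,0,0,0]]]' --gripper 1 --squeeze 12

```text
t: 1.1
tool_pos: [0.6074, -0.2519, 0.2181]
orientation: [-3.141, 0.003, 0.001]
force: [0.4, -0.6, 0.1]
opening: 0.0928
gripper_force: 0.0
```

Emit:
arm_command --deltas '[[[1.3,1.4,-1,0,0,0],[0,0,-2.5,0,0,0],[0,0,-3,0,0,0],[0,0,-3,0,0,0],[0,0,-3,0,0,0],[0,0,-2.5,0,0,0],[0,0,-2,0,0,0],[0,0,-1.5,0,0,0],[0,0,-0.8,0,0,0],[0,0,-0.5,0,0,0],[0,0,0,0,0,0]]]'

```text
t: 2.02
tool_pos: [0.619, -0.2396, 0.02]
orientation: [-3.141, -0.001, 0.001]
force: [0.6, 0.3, -1.2]
opening: 0.093
gripper_force: 0.0
```

Emit:
arm_command --deltas '[[[0,0,0,0,0,0],[0,0,0,0,0,0],[0,0,0,0,0,0],[0,0,0,0,0,0],[0,0,0,0,0,0],[0,0,0,0,0,0],[0,0,0,0,0,0],[0,0,0,0,0,0],[0,0,0,0,0,0],[0,0,0,0,0,0]]]' --gripper -1 --squeeze 12

```text
t: 2.85
tool_pos: [0.6193, -0.2396, 0.0207]
orientation: [-3.141, -0.001, 0.0]
force: [-0.7, 1.2, 0.6]
opening: 0.0461
gripper_force: 12.0
```

Emit:
arm_command --deltas '[[[0,0,0.5,0,0,0],[0,0,1.5,0,0,0],[0,0,2,0,0,0],[0,0,2,0,0,0],[-1.5,-0.2,0,0,0,0],[-2.8,-0.3,0,0,0,0],[-3.2,-0.4,0,0,0,0],[-3.2,-0.4,0,0,0,0],[-3,-0.3,0,0,0,0],[-2,-0.2,0,0,0,0],[-1,0,0,0,0,0],[0,0,0,0,0,0]]]'

```text
t: 3.85
tool_pos: [0.4513, -0.258, 0.0817]
orientation: [3.141, -0.001, 0.001]
force: [-0.8, 0.2, -0.2]
opening: 0.046
gripper_force: 12.0
```

Emit:
arm_command --deltas '[[[0,0,0,0,0,0],[0,0,-1,0,0,0],[0,0,-1.2,0,0,0],[0,0,-1,0,0,0],[0,0,-0.8,0,0,0],[0,0,-0.5,0,0,0],[0,0,-0.3,0,0,0],[0,0,-0.3,0,0,0],[0,0,0,0,0,0]]]'

```text
t: 4.6
tool_pos: [0.4521, -0.2575, 0.029]
orientation: [-3.141, -0.001, 0.001]
force: [-0.6, -1.0, 0.7]
opening: 0.0457
gripper_force: 12.0
```

Emit:
arm_command --deltas '[[[0,0,-0.1,0,0,0],[0,0,-0.1,0,0,0],[0,0,-0.1,0,0,0],[0,0,0,0,0,0]]]'

```text
t: 4.93
tool_pos: [0.4524, -0.2578, 0.0268]
orientation: [3.141, 0.001, 0.001]
force: [0.6, -0.7, -1.1]
opening: 0.0459
gripper_force: 12.0
```

```bash
python3 -c "
from plant import monitor
s=monitor.read_state();print(s['tool_pos'],s['force'])"
```

```text
[ 0.45242176 -0.25778895  0.02679576] [ 0.5572908  -0.69553028 -1.07542477]
```

Emit:
arm_command --deltas '[[[0,0,0,0,0,0],[0,0,0,0,0,0],[0,0,0,0,0,0],[0,0,0,0,0,0],[0,0,0,0,0,0],[0,0,0,0,0,0],[0,0,0,0,0,0],[0,0,0.5,0,0,0],[0,0,2,0,0,0],[0,0,3,0,0,0],[0,0,3,0,0,0],[0,0,2,0,0,0]]]' --gripper 1

```text
t: 5.93
tool_pos: [0.4531, -0.2582, 0.135]
orientation: [3.14, 0.001, 0.004]
force: [0.1, -0.1, 0.0]
opening: 0.093
gripper_force: 0.0
```

Emit:
arm_command --deltas '[[[1.2,1.2,0,0,0,0],[2.4,2.5,0,0,0,0],[2.7,2.8,0,0,0,0],[2.7,2.8,0,0,0,0],[2.7,2.8,0,0,0,0],[2.7,2.8,0,0,0,0],[2.4,2.5,0,0,0,0],[1.4,1.4,0,0,0,0],[0,0,0,0,0,0],[0,0,0,0,0,0]]]'

```text
t: 6.77
tool_pos: [0.6346, -0.0688, 0.1316]
orientation: [3.141, 0.004, -0.001]
force: [0.3, -0.5, -0.0]
opening: 0.0931
gripper_force: 0.0
```

Next I check the blue pot numerically, then descend on the red pot.

```bash
cat > chk.py <<'E'
import sys
from h import *
ims={n:eyes.read_camera(n) for n in M}
for a in sys.argv[1:]:
    c,k,x,y,z=a.split(',');p=np.float64([x,y,z]);c0=p+[0,0,.04]
    sd={n:proj(n,[c0])[0] for n in M}
    for n in M:
        try:
            o=blob(ims[n],c,sd[n],12);f=lambda q:stats(proj(n,MODEL[k]+[q[0],q[1],p[2]]))[0]-o[0]
            s=least_squares(f,p[:2]);print(c,k,n,s.x.round(4),'area',round(o[1]/stats(proj(n,MODEL[k]+[*s.x,p[2]]))[1],2))
        except Exception as e: print(n,e)
cv2.imwrite('pics/chk_top.png',ims['top']);cv2.imwrite('pics/chk_scene.png',ims['scene'])
E
python3 chk.py blue,pot,.4525,-.258,.006; ls pics
```

```text
blue pot scene [ 0.4498 -0.2587] area 0.98
blue pot top [ 0.452  -0.2518] area 1.62
chk_scene.png
chk_top.png
crop.png
scene0.png
top0.png
```

Emit:
arm_command --deltas '[[[0,0,-1,0,0,0],[0,0,-2,0,0,0],[0,0,-2.5,0,0,0],[0,0,-2.2,0,0,0],[0,0,-1.6,0,0,0],[0,0,-1,0,0,0],[0,0,-0.6,0,0,0],[0,0,-0.3,0,0,0],[0,0,0,0,0,0]]]'

```text
t: 7.62
tool_pos: [0.6342, -0.0701, 0.0196]
orientation: [3.142, 0.0, -0.0]
force: [0.4, -0.0, 0.9]
opening: 0.0931
gripper_force: 0.0
```

Emit:
arm_command --deltas '[[[0,0,0,0,0,0],[0,0,0,0,0,0],[0,0,0,0,0,0],[0,0,0,0,0,0],[0,0,0,0,0,0],[0,0,0,0,0,0],[0,0,0,0,0,0],[0,0,0,0,0,0],[0,0,0,0,0,0],[0,0,0,0,0,0]]]' --gripper -1

```text
t: 8.45
tool_pos: [0.6343, -0.0697, 0.0197]
orientation: [-3.142, -0.001, -0.0]
force: [-1.9, -0.2, 1.4]
opening: 0.0461
gripper_force: 12.0
```

Emit:
arm_command --deltas '[[[0,0,0.5,0,0,0],[0,0,1.5,0,0,0],[0,0,2.5,0,0,0],[0,0,2.5,0,0,0],[0,0,2.5,0,0,0],[0,0,2.5,0,0,0],[0,0,1,0,0,0],[0,1.5,0,0,0,0],[0,2.5,0,0,0,0],[0,3,0,0,0,0],[0,3,0,0,0,0],[0,3,0,0,0,0]]]'

```text
t: 9.45
tool_pos: [0.6329, 0.0624, 0.1473]
orientation: [-3.141, -0.0, 0.005]
force: [0.6, -0.1, -1.1]
opening: 0.0456
gripper_force: 12.0
```

Emit:
arm_command --deltas '[[[-0.2,3,0,0,0,0],[-0.2,3,0,0,0,0],[-0.2,3,0,0,0,0],[-0.2,3,0,0,0,0],[-0.2,2.7,0,0,0,0],[-0.2,2,0,0,0,0],[0,1,0,0,0,0],[0,0,0,0,0,0],[0,0,0,0,0,0]]]'

```text
t: 10.2
tool_pos: [0.6216, 0.2373, 0.1482]
orientation: [3.141, 0.003, -0.003]
force: [-0.0, -0.7, -0.3]
opening: 0.0456
gripper_force: 12.0
```

Emit:
arm_command --deltas '[[[0,0,-1,0,0,0],[0,0,-2,0,0,0],[0,0,-2.5,0,0,0],[0,0,-2.3,0,0,0],[0,0,-1.8,0,0,0],[0,0,-1.2,0,0,0],[0,0,-0.6,0,0,0],[0,0,-0.4,0,0,0],[0,0,-0.2,0,0,0],[0,0,-0.2,0,0,0],[0,0,0,0,0,0],[0,0,0,0,0,0]]]'

```text
t: 11.2
tool_pos: [0.623, 0.2376, 0.0287]
orientation: [-3.141, -0.001, -0.002]
force: [1.0, -0.5, -1.3]
opening: 0.046
gripper_force: 12.0
```

Emit:
arm_command --deltas '[[[0,0,-0.1,0,0,0],[0,0,-0.1,0,0,0],[0,0,-0.1,0,0,0],[0,0,0,0,0,0]]]'

```text
t: 11.53
tool_pos: [0.6227, 0.2375, 0.0256]
orientation: [-3.141, -0.001, -0.001]
force: [-2.0, -0.9, 5.3]
opening: 0.0456
gripper_force: 12.0
```

Emit:
arm_command --deltas '[[[0,0,0,0,0,0],[0,0,0,0,0,0],[0,0,0,0,0,0],[0,0,0,0,0,0],[0,0,0,0,0,0],[0,0,0,0,0,0],[0,0,0,0,0,0],[0,0,0.5,0,0,0],[0,0,2,0,0,0],[0,0,3,0,0,0],[0,0,4,0,0,0],[0,0,3.5,0,0,0]]]' --gripper 1

```text
t: 12.53
tool_pos: [0.6219, 0.2372, 0.1564]
orientation: [3.141, 0.001, -0.001]
force: [1.7, 0.0, 0.1]
opening: 0.0929
gripper_force: 0.0
```

Emit:
arm_command --deltas '[[[0.5,-1.5,0,0,0,0],[0,-2.5,0,0,0,0],[0,-3,0,0,0,0],[0,-3,0,0,0,0],[0,-3,0,0,0,0],[0,-2.5,0,0,0,0],[0,-1.5,0,0,0,0],[0,-0.5,0,0,0,0],[0,0,0,0,0,0],[0,0,0,0,0,0]]]'

```text
t: 13.37
tool_pos: [0.6274, 0.0632, 0.1547]
orientation: [-3.141, -0.001, -0.0]
force: [0.8, -0.5, 1.0]
opening: 0.0929
gripper_force: 0.0
```

```bash
python3 chk.py red,pot,.6225,.237,.006 blue,dropper,.45,.233,0; python3 -c "
from plant import monitor
print(monitor.read_state()['tool_pos'])"
```

```text
red pot scene [0.6209 0.2395] area 0.93
red pot top [0.6185 0.2405] area 1.01
blue dropper scene [0.4499 0.2309] area 0.89
blue dropper top [0.4508 0.2365] area 0.53
[0.62728031 0.06381238 0.1546015 ]
```

Emit:
arm_command --deltas '[[[0,-0.1,-1,0,0,0],[0,0,-2,0,0,0],[0,0,-2.5,0,0,0],[0,0,-2.5,0,0,0],[0,0,-2,0,0,0],[0,0,-1.5,0,0,0],[0,0,-1,0,0,0],[0,0,-0.6,0,0,0],[0,0,-0.3,0,0,0],[0,0,0,0,0,0]]]'

```text
t: 14.3
tool_pos: [0.6273, 0.0616, 0.0204]
orientation: [-3.142, -0.002, 0.0]
force: [0.1, -0.6, -0.1]
opening: 0.0933
gripper_force: 0.0
```

Emit:
arm_command --deltas '[[[0,0,0,0,0,0],[0,0,0,0,0,0],[0,0,0,0,0,0],[0,0,0,0,0,0],[0,0,0,0,0,0],[0,0,0,0,0,0],[0,0,0,0,0,0],[0,0,0,0,0,0],[0,0,0,0,0,0],[0,0,0,0,0,0],[0,0,0,0,0,0],[0,0,0,0,0,0]]]' --gripper -1 --squeeze 10

```text
t: 15.3
tool_pos: [0.6273, 0.0613, 0.0206]
orientation: [-3.142, -0.001, 0.0]
force: [0.0, 0.0, -0.2]
opening: 0.0282
gripper_force: 10.0
```

Emit:
arm_command --deltas '[[[0,0,0.5,0,0,0],[0,0,1.5,0,0,0],[0,0,2,0,0,0],[0,0,1.5,0,0,0],[0,0,0.5,0,0,0],[-1,-0.9,0,0,0,0],[-2,-1.7,0,0,0,0],[-2.5,-2.2,0,0,0,0],[-2.5,-2.2,0,0,0,0],[-2.5,-2.2,0,0,0,0],[-2.5,-2.2,0,0,0,0],[-2.5,-2.2,0,0,0,0]]]'

```text
t: 16.3
tool_pos: [0.4707, -0.0753, 0.0802]
orientation: [-3.142, -0.002, 0.001]
force: [-0.4, -1.0, 0.2]
opening: 0.028
gripper_force: 10.0
```

Emit:
arm_command --deltas '[[[-2,-1.7,0,0,0,0],[-1,-0.8,0,0,0,0],[-0.3,-0.1,0,0,0,0],[0,0,0,0,0,0],[0,0,-1,0,0,0],[0,0,-1.3,0,0,0],[0,0,-1.2,0,0,0],[0,0,-0.8,0,0,0],[0,0,-0.5,0,0,0],[0,0,-0.3,0,0,0],[0,0,0,0,0,0],[0,0,0,0,0,0]]]'

```text
t: 17.3
tool_pos: [0.4396, -0.1006, 0.0298]
orientation: [3.142, 0.001, 0.0]
force: [0.4, 0.1, -0.6]
opening: 0.0282
gripper_force: 10.0
```

Emit:
arm_command --deltas '[[[0,-0.1,-0.1,0,0,0],[0,0,-0.1,0,0,0],[0,0,-0.1,0,0,0],[0,0,0,0,0,0],[0,0,0,0,0,0]]]'

```text
t: 17.72
tool_pos: [0.4393, -0.1017, 0.0267]
orientation: [3.142, 0.001, 0.0]
force: [0.2, -0.9, -0.6]
opening: 0.0278
gripper_force: 10.0
```

Emit:
arm_command --deltas '[[[0,0,0,0,0,0],[0,0,0,0,0,0],[0,0,0,0,0,0],[0,0,0,0,0,0],[0,0,0,0,0,0],[0,0,0,0,0,0],[0,0,0,0,0,0],[0,0,0,0,0,0],[0,0,1,0,0,0],[0,0,3,0,0,0],[0,0,4,0,0,0],[0,0,4,0,0,0]]]' --gripper 1

```text
t: 18.72
tool_pos: [0.4381, -0.1012, 0.1478]
orientation: [-3.141, -0.001, 0.004]
force: [1.1, -0.0, 1.2]
opening: 0.093
gripper_force: 0.0
```

Emit:
arm_command --deltas '[[[0.1,1.5,0,0,0,0],[0.1,2.5,0,0,0,0],[0.1,3.3,0,0,0,0],[0.1,3.3,0,0,0,0],[0.1,3.3,0,0,0,0],[0.1,3.3,0,0,0,0],[0.1,3.3,0,0,0,0],[0.1,3.3,0,0,0,0],[0.1,3.3,0,0,0,0],[0.1,3.3,0,0,0,0],[0.1,2,0,0,0,0],[0,1,0,0,0,0]]]'

```text
t: 19.72
tool_pos: [0.4501, 0.2349, 0.1475]
orientation: [-3.141, -0.005, -0.001]
force: [0.3, 0.4, 0.0]
opening: 0.0933
gripper_force: 0.0
```

Emit:
arm_command --deltas '[[[0,0,0,0,0,0],[0,0,0,0,0,0]]]'

```text
t: 19.88
tool_pos: [0.4502, 0.2319, 0.1468]
orientation: [3.141, 0.003, -0.0]
force: [0.5, 0.3, 0.1]
opening: 0.093
gripper_force: 0.0
```

```bash
python3 chk.py red,dropper,.439,-.101,.006 blue,pot,.4525,-.258,.006
```

```text
red dropper scene [ 0.434 -0.105] area 1.27
red dropper top [ 0.4384 -0.107 ] area 2.91
blue pot scene [ 0.4497 -0.2588] area 0.97
blue pot top [ 0.452  -0.2518] area 1.62
```

Those readings include the visible well floors, so I'll verify visually at the end. Next is the descent on the blue dropper.

Emit:
arm_command --deltas '[[[0,0,-1,0,0,0],[0,0,-2,0,0,0],[0,0,-2.5,0,0,0],[0,0,-2.3,0,0,0],[0,0,-2,0,0,0],[0,0,-1.3,0,0,0],[0,0,-0.8,0,0,0],[0,0,-0.5,0,0,0],[0,0,-0.2,0,0,0],[0,0,0,0,0,0]]]'

```text
t: 20.82
tool_pos: [0.4505, 0.2321, 0.0207]
orientation: [-3.142, -0.0, -0.0]
force: [1.4, 0.0, -0.3]
opening: 0.0932
gripper_force: 0.0
```

Emit:
arm_command --deltas '[[[0,0,0,0,0,0],[0,0,0,0,0,0],[0,0,0,0,0,0],[0,0,0,0,0,0],[0,0,0,0,0,0],[0,0,0,0,0,0],[0,0,0,0,0,0],[0,0,0,0,0,0],[0,0,0,0,0,0],[0,0,0,0,0,0],[0,0,0,0,0,0],[0,0,0,0,0,0]]]' --gripper -1

```text
t: 21.82
tool_pos: [0.4503, 0.2323, 0.0206]
orientation: [3.142, 0.001, -0.0]
force: [-0.2, 0.2, -0.5]
opening: 0.0278
gripper_force: 10.0
```

Emit:
arm_command --deltas '[[[0,0,0.5,0,0,0],[0,0,1.5,0,0,0],[0,0,2,0,0,0],[0,0,1.5,0,0,0],[0,0,0.5,0,0,0],[-0.3,-1.2,0,0,0,0],[-0.3,-2.3,0,0,0,0],[-0.3,-2.8,0,0,0,0],[-0.3,-2.8,0,0,0,0],[-0.3,-2.8,0,0,0,0],[-0.3,-2.6,0,0,0,0],[0,-1.8,0,0,0,0]]]'

```text
t: 22.82
tool_pos: [0.4304, 0.0669, 0.0792]
orientation: [3.141, 0.0, -0.004]
force: [-0.8, 1.0, -0.3]
opening: 0.0279
gripper_force: 10.0
```

Emit:
arm_command --deltas '[[[0,-1,0,0,0,0],[0,-0.3,0,0,0,0],[0,0,0,0,0,0],[0,0,0,0,0,0],[0,0,-1,0,0,0],[0,0,-1.3,0,0,0],[0,0,-1.2,0,0,0],[0,0,-0.8,0,0,0],[0,0,-0.5,0,0,0],[0,0,-0.3,0,0,0],[0,0,0,0,0,0],[0,0,0,0,0,0]]]'

```text
t: 23.82
tool_pos: [0.4325, 0.0565, 0.0298]
orientation: [3.142, 0.002, 0.0]
force: [-0.2, -0.7, -0.2]
opening: 0.028
gripper_force: 10.0
```

Emit:
arm_command --deltas '[[[0,0,-0.1,0,0,0],[0,0,-0.1,0,0,0],[0,0,-0.1,0,0,0],[0,0,0,0,0,0],[0,0,0,0,0,0]]]'

```text
t: 24.23
tool_pos: [0.4324, 0.0563, 0.0267]
orientation: [3.142, 0.001, 0.0]
force: [-0.1, -0.5, -0.1]
opening: 0.0275
gripper_force: 10.0
```

Emit:
arm_command --deltas '[[[0,0,0,0,0,0],[0,0,0,0,0,0],[0,0,0,0,0,0],[0,0,0,0,0,0],[0,0,0,0,0,0],[0,0,0,0,0,0],[0,0,0,0,0,0],[0,0,0,0,0,0],[0,0,1,0,0,0],[0,0,3,0,0,0],[0,0,4,0,0,0],[0,0,4,0,0,0]]]' --gripper 1

```text
t: 25.23
tool_pos: [0.431, 0.0563, 0.1478]
orientation: [3.142, 0.001, -0.004]
force: [1.3, 0.0, 0.5]
opening: 0.0926
gripper_force: 0.0
```

Emit:
arm_command --deltas '[[[1,0,3,0,0,0],[2,0,3,0,0,0],[3,0,2,0,0,0],[3,0,2,0,0,0],[3,0,2,0,0,0],[3,0,0,0,0,0],[2,0,0,0,0,0],[1,0,0,0,0,0],[0,0,0,0,0,0],[0,0,0,0,0,0]]]'

```text
t: 26.07
tool_pos: [0.6121, 0.0563, 0.2667]
orientation: [3.142, 0.001, -0.001]
force: [-0.6, 0.2, -0.8]
opening: 0.0928
gripper_force: 0.0
```

```bash
python3 - <<'E'
from h import *
I={n:eyes.read_camera(n) for n in M}
t=I['top'][140:290,90:450];s=I['scene'][130:260,60:400]
cv2.imwrite('pics/end.png',np.vstack([cv2.resize(t,(720,300),interpolation=2),cv2.resize(s,(720,275),interpolation=2)]))
E
```

```text
(no output)
```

View pics/end.png

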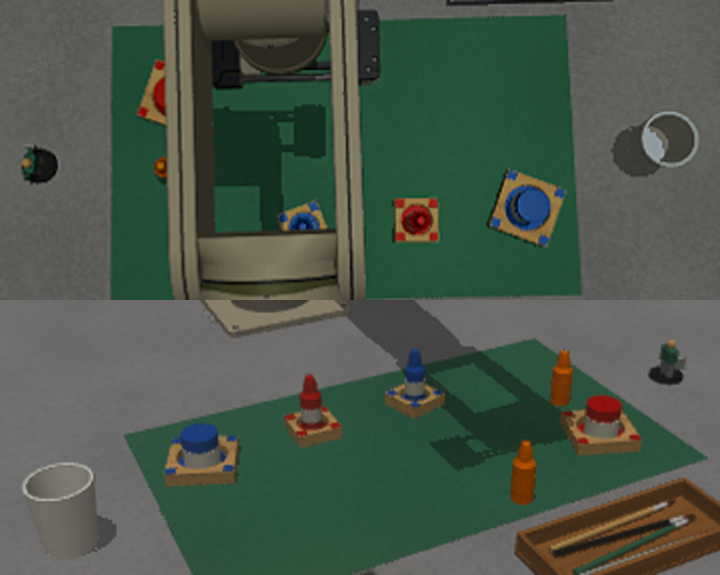

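The picture shows all four paints upright in the middle of their own wells: blue pot (198,450), red dropper (312,400), blue dropper (415,375) and red pot (602,420). The cup, the figure and the orange bottles are where they were, and the gripper is clear.

```bash
python3 -c "
from plant import ticket
print(ticket.close_job())"
```

```text
the job is handed in; nothing more can be done
None
```

All four paints stand upright in their matching holders and the job is handed in at about 26 s; the final picture shows each in its well, though the judge's result was not reported back.

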